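# Load the viewing station and hold its cover open

### The arm

A 6-joint arm with a two-finger parallel gripper is mounted at the origin on a cart in front of the work surface, level with it; the furniture and walls round the work are solid. World frame = base frame: x ahead of the robot, y to its left, z up, the work surface at z = 0. Lengths are in m, angles in degrees, forces in N, time in s.
With the tool pointing down it reaches from about 0.375 to 0.75 m from the base axis. Payload 9 kg.
Tool frame: the origin (TCP) lies where the fingers leave the gripper's body, on its centre line; the fingertips stand 73 mm ahead of it and the grasp point (between the pads) lies 54 mm ahead of it (robot.tip_reach is the distance from the TCP to the fingertips, in m); z points along the fingers, y is the line along which they close (so a half turn about z gives the same grasp; the last joint's range is limited). The gripper opens to 85 mm and grips with 20 to 120 N. Pads are 22 mm wide; open, the fingers measure 114 mm over their backs; the gripper's body (76 mm by 85 mm) begins 54 mm behind the grasp point. The pads swing forward as they close: fully open they stand 13 mm farther back than shut.
Start: joints at [51.813, 5.964, 5.575, 89.605, 0, 77.527], TCP at [0.26, 0.541, 0.304] pointing down, gripper open.
Joint ranges: [-171.21, 171.21], [-48.23, 106.86], [-62.78, 66.21], [-105.2, 120.99], [-86.42, 89.51], [-180, 180]. Speed limits (degrees/s): [127.2, 127.2, 147.25, 180, 180, 180].

### API

Orientations are given as [roll, pitch, yaw] about the fixed x, y, z axes, in that order (R = Rz(yaw) Ry(pitch) Rx(roll)).
In Python, from plant import robot gives the robot as it stands. Calls block until the motion is done:
- robot.move_pose(position, orientation): joint-space move of the TCP to a pose.
- robot.line_to(position, vel=0.15, rotation=None, guard=None): straight line of the TCP; rotation=None keeps the orientation; vel is the mean speed in m/s. With guard (N) it stops when the force on the tool has changed by that much, and returns True; else False.
- robot.goto_joints(angles): joint-space move.
- robot.set_gripper(opening): finger opening in m; the grip force is fixed at half the most; returns when the fingers have stopped.
- robot.pause(seconds).
- robot.ik(position, orientation): joint angles nearest the present ones, or None.
- robot.observe(): the state.
- robot.grab_frame(name): name is "scene" or "top"; returns the picture (384x512x3 uint8, blue, green, red); there is no depth.
- robot.get_calibration(name): a dict with "vertical_fov" (degrees; the focal length in pixels is half the picture's height over the tangent of half this angle, whatever the lens; pixels are square), "cx", "cy" (the principal point, pixels), "rvec" (rotation vector, rad) and "tvec" (3), from world to camera coordinates, as OpenCV has them. Camera axes: x right, y down, z forward; pixel columns grow to the right and rows downward; lengths in m; the calibration is good to about 2 mm. A picture is of the moment at which its call begins. get_calibration takes no time and is no camera call.
A pose or a line that the arm cannot do raises robot.IKError and nothing moves.
- robot.job_done(): hands the job in; it is judged then, once.
The state is a dict: "time": time; "q": joint angles; "qvel": joint speeds; "joint_torque": joint torques, N m; "tool_pos": TCP position; "tcp_rot": TCP orientation; "ft_force": force on the tool from outside, world axes, zero at the start; "torque": the same for the moment, N m; "gripper_width": finger opening in m; "gripper_force": force on a finger pad.
Only numpy, scipy, OpenCV 4.12 (cv2) and the standard library are available. Lean on these libraries where they do the work, as an engineer would, in place of code of your own. Each camera call takes 0.05 s, during which the arm holds its last target. There are 200 camera calls.

### The job

Slide the tray with its well plate fully home into the side opening of the white viewing station (it has a blue fin to hold it by). Then try the amber cover with an upward pull, leaving the red catch alone; if the cover proves caught, slide the red catch over to its other end, otherwise go on. Raise the cover (its steel bar is the handle) to about 50 degrees and finish while still holding it up there, with the tray still home and the bottle, timer and marker left where they are.

Things in the scene. Friction and masses are not known exactly. Their poses are not given: they have to be found in the camera images.
- station: White plate viewing station, fixed, 209 x 170 mm on plan, 70 mm high without its cover. Origin: on the worktop, mid tray lane. x points from the catch deck (front, towards the robot) to the hinge at the back, y along the lane away from its mouth, z up. The front block, x -115 to -75 mm, has the deck as its top, at z = 70 mm. The lane under the cover ends at a stop wall at y = 72 mm.
- lane_mouth (a point): Middle of the lane's mouth, on the worktop in the side face at the station's y = -85 mm. The lane has no floor (the tray slides on the worktop) and is 106 mm wide, centred on the station's x = 0; the mouth flares to about 114 mm.
- tray: Loose aluminium tray, 100 (x) x 140 (y) mm, rim 12 mm, about 0.2 kg. Origin: middle of its underside. At its -y end stands a blue fin, 10 mm thick in x, y from -70 to -128 mm, 50 mm high: pinch it across x at y about -110 mm, 30 mm above the worktop. Fully home, the tray's origin is 2 mm past the station's along its y, axes parallel, and the fin stands out of the mouth by 43 mm.
- plate: Six-well plate with lid, 86 x 128 x 21 mm, lying loose in the tray inside the rim. Origin: middle of its underside, 4 mm above the tray's.
- cover (a joint): Cover angle, rad: 0 shut, grows as the front edge rises, stop at 1.15. The cover (0.32 kg, black frame, amber window) hinges at the back and falls shut by itself from any angle. A hook out of sight may or may not hold it: a caught cover comes up only about 0.03 rad (4 mm at the bar) and then stops hard; a free one comes up with about 2 N.
- cover_hinge (a point): Point on the cover's hinge axis: station frame (90, 0, 72) mm.
- cover_bar (a point): Middle of the cover's handle, a straight round steel bar 10 mm thick along the station's y, 96 mm long between two posts. Shut, it is at (-57, 0, 112) mm in the station frame, 32 mm clear above the cover; it moves with the cover. Pinched across x by a gripper that points down, the bar turns between the pads as the cover rises.
- catch (a joint): Travel of the red catch, m: 0 at the start, grows towards the station's +y, other end at 0.028. It rubs with about 1.5 N and stays where it is put. Sliding it beyond 0.024 with the cover shut frees a caught cover, and the cover stays free when the catch is let go.
- catch_tab (a point): Middle of the red upright tab of the catch, on the deck at the front: 16 mm (x) x 10 mm (y) x 24 mm high, this point 13 mm above the deck; at the start at (-97, -52, 83) mm in the station frame. Pinch it across y with the fingertips 2 to 10 mm above the deck, or push it.
- bottle: Bottle with a red cap, 62 mm across and 126 mm tall, a bystander. Origin: middle of its foot.
- timer: White bench timer, 74 x 62 x 19 mm, a bystander. Origin: middle of its underside.
- red_marker: White marker with a red cap, 139 mm long (along y), 12 mm thick, lying, a bystander. Origin: middle of its underside.

How it is judged (in metres and radians):
On the way, in this order (a step that is already met when the one before it is completed fails the run):
1. the tray, with its plate, is fully home in the station, the cover shut and the catch not yet touched (y of tray in the frame of station between -0.006 and 0.012 m and x of tray in the frame of station between -0.008 and 0.008 m and angle between the y axis of tray and the y axis of station, either way round below 0.08 rad and height (world z) of tray below 0.006 m and horizontal distance between plate and tray below 0.008 m and z of plate in the frame of tray below 0.009 m and value of joint cover below 0.01 rad and value of joint catch below 0.004 m), for 0.2 s.
2. the cover is tried: pulled up by 0.016 rad or more with the catch still at its first end (value of joint cover above 0.016 rad and value of joint catch below 0.004 m), for 0.1 s.
3. the cover is up by more than 0.7 rad (value of joint cover above 0.7 rad), for 0.1 s.
At the end, for the whole second after the job is handed in: The cover is held still by the fingers (more than 0.4 N) at more than 0.7 rad (40 degrees); the tray is home (its origin within -6 and +12 mm of the station's along the lane, 8 mm across it, axes within 0.08 rad, flat on the worktop) and the plate lies in it (within 8 mm) (y of tray in the frame of station between -0.006 and 0.012 m and x of tray in the frame of station between -0.008 and 0.008 m and angle between the y axis of tray and the y axis of station, either way round below 0.08 rad and height (world z) of tray below 0.006 m and horizontal distance between plate and tray below 0.008 m and z of plate in the frame of tray below 0.009 m and value of joint cover above 0.7 rad and velocity of joint cover between -0.1 and 0.1 rad/s and contact force between the fingers and station above 0.4 N); the arm keeps its last pose, push and grip.
It fails at once if a bystander (bottle, timer, marker) is moved by more than 20 mm (distance of any of bottle, timer, red_marker from where it was at the start of the episode above 0.02 m).
It fails at once if the plate comes out of the tray (horizontal distance between plate and tray above 0.02 m or z of plate in the frame of tray above 0.02 m).
It also fails if it takes over 72 s, if anything falls off the work surface, if the arm or the gripper's body presses on something with over 40 N, if the wrist force passes 120 N, or if a joint passes its speed limit or range.

## Working session

There is one attempt and no reset: what is moved stays moved. The work goes in short steps, each a Python script; the robot and the scene stay as the last script left them, time stands still between calls to the robot, and variables do not carry over. Pictures are saved under pics/ and viewed, at most 10 in all, crops included, and the job is handed in when it is done.

```bash
mkdir -p pics
python3 - <<'E'
from plant import robot
import cv2
for n in("scene","top"):
    cv2.imwrite(f"pics/{n}0.png",cv2.resize(robot.grab_frame(n),(800,600),interpolation=cv2.INTER_CUBIC)); print(n,robot.get_calibration(n))
print(robot.observe())
E
```

```text
scene {'vertical_fov': 53.29445811981853, 'cx': 255.29421581671926, 'cy': 194.07628672249632, 'rvec': array([ 2.34145149,  0.84134175, -0.29883576]), 'tvec': array([-0.46568324, -0.20502723,  1.4116155 ])}
top {'vertical_fov': 51.64321088466896, 'cx': 262.647961022603, 'cy': 190.10585915983967, 'rvec': array([ 2.1492428 , -2.17407251,  0.11030764]), 'tvec': array([0.04685216, 0.57351901, 1.1377739 ])}
{'time': 0.1, 'q': array([5.18139556e+01, 5.99444037e+00, 5.53107882e+00, 8.96054506e+01,
       1.12727486e-03, 7.75267389e+01]), 'qvel': array([ 0.06263305, -0.09690918,  0.11246107,  0.00837604, -0.01356911,
        0.07577451]), 'joint_torque': array([ 7.47929356e-03, -5.58206427e+01,  5.04719675e+01,  1.28220784e-02,
       -2.15085174e-04, -7.12161423e-06]), 'tool_pos': array([0.26016367, 0.54041729, 0.30320358]), 'tcp_rot': array([-1.79933056e+02, -1.59629835e-02,  1.54287207e+02]), 'ft_force': array([-0.07786705,  1.25647013,  0.36083431]), 'torque': array([-0.00611531,  0.04080121,  0.07168774]), 'gripper_force': 0.0, 'gripper_width': 0.0852909591527816}
```

View pics/scene0.png

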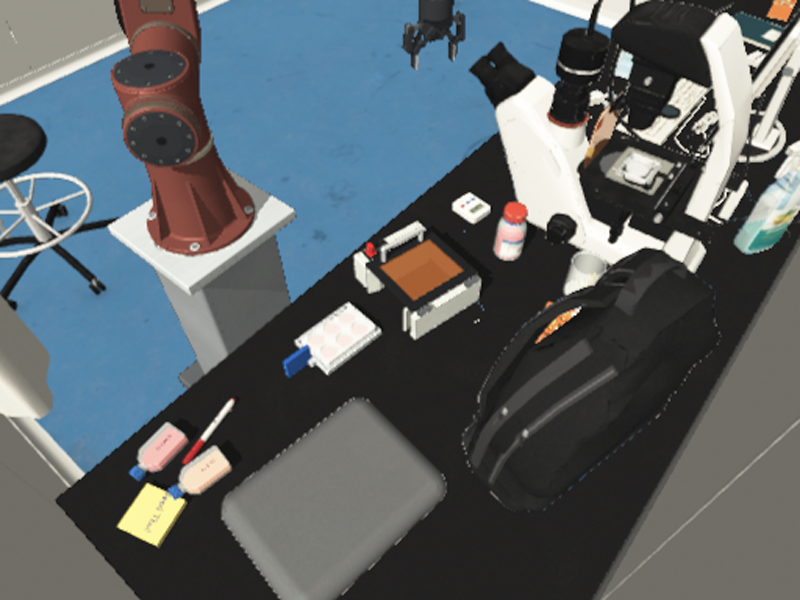

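View pics/top0.png

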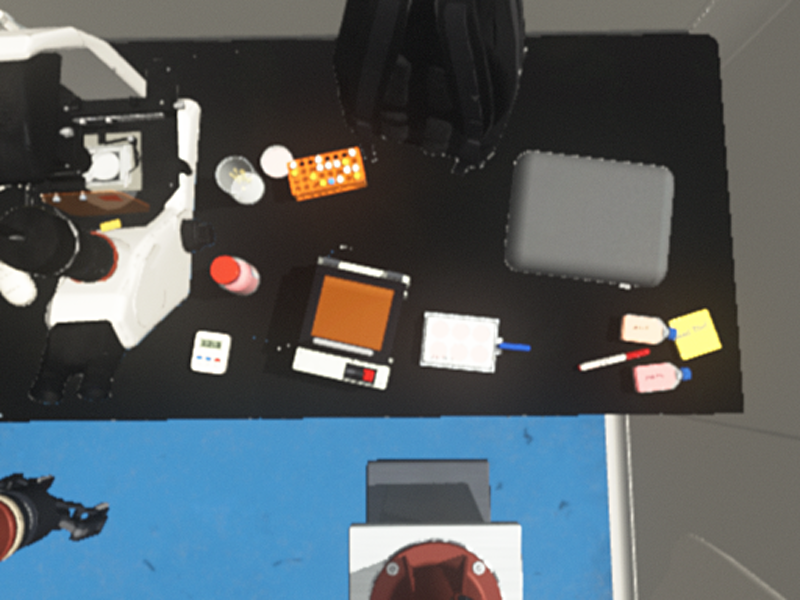

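The station sits near (350,320) in the top view. The tray is at (460,342), with its fin to the right at (515,348). I'll enlarge both views.

Run:
```python
from plant import robot
import cv2
for n,(x,y) in dict(top=(182,156),scene=(178,134)).items():
    im=robot.grab_frame(n)[y:y+114,x:x+160]
    cv2.imwrite(f"pics/{n}1.png",cv2.resize(im,None,fx=5,fy=5,interpolation=cv2.INTER_CUBIC))
```

```text
(no output)
```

View pics/top1.png

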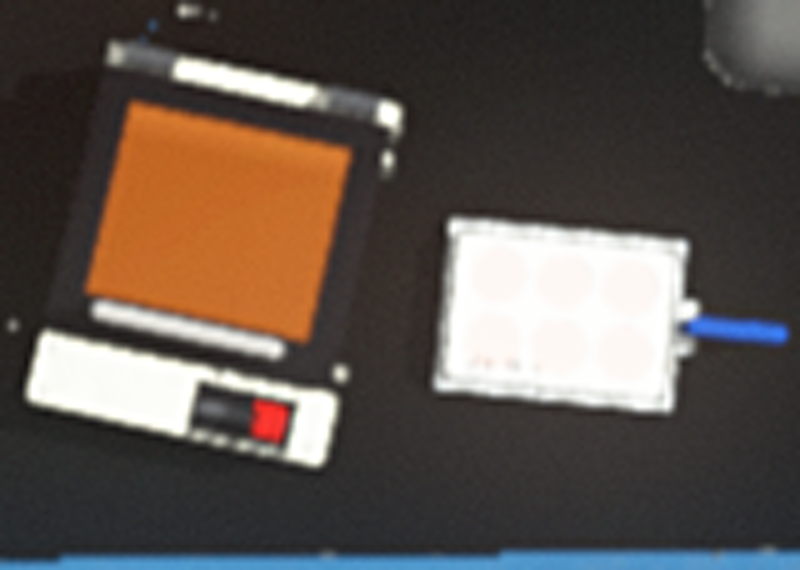

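View pics/scene1.png

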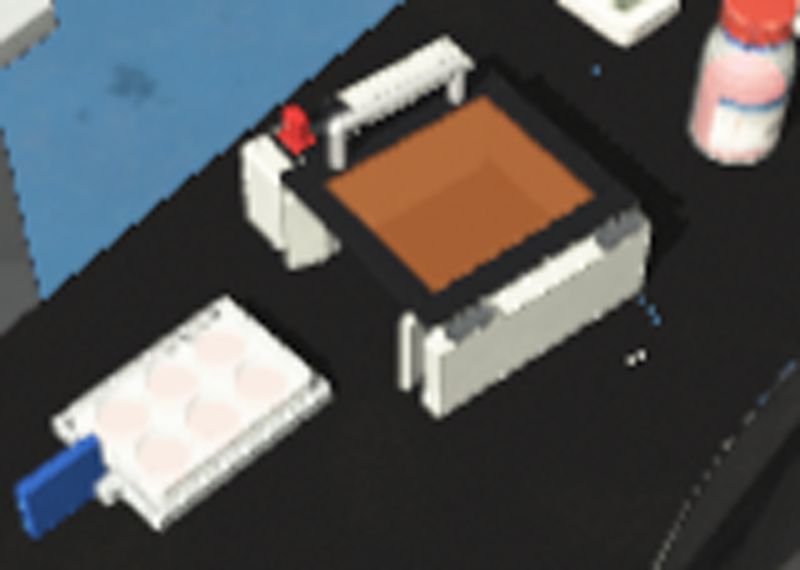

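Top crop: deck corners are at (26,400), (45,332), (325,467) and (338,393), and the bar runs from (92,309) to (285,350). The red tab is at (271,421), and the tray corners are at (450,218), (688,240), (672,411) and (436,388). The fin runs from (690,327) to (787,334). The scene crop agrees, so I'll fit the poses to these known points.

```bash
cat > h.py <<'E'
import numpy as np, cv2
from plant import robot
from scipy.optimize import least_squares
def proj(n,P):
    c=robot.get_calibration(n); f=192/np.tan(np.radians(c["vertical_fov"]/2))
    K=np.array([[f,0,c["cx"]],[0,f,c["cy"]],[0,0,1]])
    return cv2.projectPoints(np.array(P,float),c["rvec"],c["tvec"],K,None)[0][:,0]
def fit(obs,x0,org,s=5):
    # obs: (camera, crop pixel, point in object frame mm)
    def res(p,full=False):
        c,sn=np.cos(p[2]),np.sin(p[2]); r=[]
        for n in org:
            o=[k for k in obs if k[0]==n]
            if not o: continue
            L=np.array([k[2] for k in o])/1e3
            W=np.c_[p[0]+c*L[:,0]-sn*L[:,1],p[1]+sn*L[:,0]+c*L[:,1],L[:,2]]
            r.append(proj(n,W)-((np.array([k[1] for k in o])+.5)/s-.5+org[n]))
        return np.vstack(r) if full else np.vstack(r).ravel()
    f=least_squares(res,x0,loss="soft_l1"); return f.x,res(f.x,True)
E
python3 - <<'E'
from h import *
org=dict(top=(182,156),scene=(178,134))
S=[("top",(26,400),(-115,85,70)),("top",(45,332),(-75,85,70)),("top",(325,467),(-115,-85,70)),("top",(338,393),(-75,-85,70)),
("top",(92,309),(-57,48,117)),("top",(285,350),(-57,-48,117)),("top",(271,421),(-97,-52,95)),
("scene",(294,108),(-97,-52,95)),("scene",(245,147),(-115,-85,70)),("scene",(437,416),(94,-85,0)),("scene",(648,285),(94,85,0))]
T=[("top",(450,218),(50,70,12)),("top",(688,240),(50,-70,12)),("top",(672,411),(-50,-70,12)),("top",(436,388),(-50,70,12)),
("top",(690,327),(0,-70,50)),("top",(787,334),(0,-128,50)),("scene",(160,530),(50,-70,0)),("scene",(18,490),(0,-128,50)),("scene",(34,537),(0,-128,0))]
np.set_printoptions(precision=4,suppress=True)
for o in(S,T):
    p,r=fit(o,[.5,0,0],org); print(p,np.degrees(p[2])); print(r.round(1).tolist())
E
```

```text
[ 0.5364  0.1462 -0.2195] -12.574231798083494
[[0.3, 0.2], [-0.3, -0.1], [-0.5, -0.5], [-0.1, 0.2], [1.8, 0.3], [-2.2, -0.5], [-0.5, 0.0], [0.2, 0.8], [-1.3, -0.2], [0.5, 0.2], [-1.3, 0.4]]
[ 0.4904 -0.0515 -0.1072] -6.141979802697172
[[0.4, 0.3], [-0.4, 0.4], [0.0, -0.2], [0.1, -0.2], [-0.5, -0.7], [0.3, -0.2], [0.1, -0.2], [-0.0, -0.1], [-0.6, -0.2]]
```

```bash
cat >> h.py <<'E'
ST=np.array([0.5364,0.1462,-0.2195])
def loc(p,x,y,z):   # object frame (mm) to world
    c,s=np.cos(p[2]),np.sin(p[2]); x,y,z=x/1e3,y/1e3,z/1e3
    return np.array([p[0]+c*x-s*y,p[1]+s*x+c*y,z])
def grip(p,x,y,z): return loc(p,x,y,z)+[0,0,.054]   # TCP for a grasp point, tool down
def down(yaw): return [180,0,yaw]
def best(pos,a):    # of the two equal yaws, the one with the last joint nearer mid range
    c=[(abs(q[5]),w) for w in(a+90,a-90) if (q:=robot.ik(pos,down(w))) is not None]; return min(c)[1]
E
python3 - <<'E'
from h import *
T=np.array([.4904,-.0515,-.1072]); g=grip(T,0,-111,30); w=best(g,np.degrees(T[2])); ws=w+np.degrees(ST[2]-T[2])
print(w,ws)
robot.move_pose(g+[0,0,.1],down(w)); robot.line_to(g); robot.set_gripper(0)
o=robot.observe(); print(o["gripper_width"],o["gripper_force"],o["tool_pos"],o["ft_force"],o["time"])
robot.line_to(grip(ST,0,-111-190,30.5),vel=.08,rotation=down(ws))
o=robot.observe(); print(o["tool_pos"],o["tcp_rot"],o["ft_force"],o["time"])
im=[robot.grab_frame("top")[156:270,182:342],robot.grab_frame("scene")[134:248,178:338]]
cv2.imwrite("pics/a.png",cv2.resize(im[0],None,fx=5,fy=5,interpolation=cv2.INTER_CUBIC))
cv2.imwrite("pics/as.png",cv2.resize(im[1],None,fx=5,fy=5,interpolation=cv2.INTER_CUBIC))
E
```

```text
83.85789243619757 77.42357639687843
0.00957823690218296 58.81814002990723 [ 0.47866772 -0.16196312  0.08419533] [-0.20720486  0.41381501  2.57815984] 4.325
[ 0.47081452 -0.14744991  0.08432837] [-1.79997203e+02 -7.46816021e-03  7.75566808e+01] [-0.06907881  1.28171164 -1.29393562] 4.675
```

View pics/a.png

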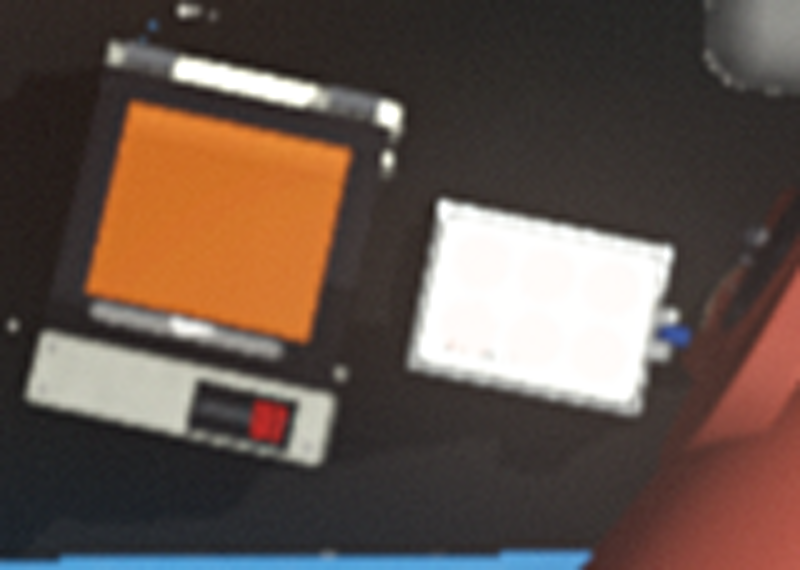

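The tray is held and turned. Its rim corners are now at (438,202), (674,247), (640,411) and (410,368). I'll check its alignment with the lane, then push it in under a force guard.

Run:
```python
from h import *
T=[("top",(438,202),(50,70,12)),("top",(674,247),(50,-70,12)),("top",(640,411),(-50,-70,12)),("top",(410,368),(-50,70,12))]
p,r=fit(T,[.5,0,0],dict(top=(182,156))); c,s=np.cos(ST[2]),np.sin(ST[2]); d=p[:2]-ST[:2]
print("lane x,y mm",1e3*np.array([c*d[0]+s*d[1],-s*d[0]+c*d[1]]),"yaw err deg",np.degrees(p[2]-ST[2]),r.round(1).tolist())
def show(t,hit=None):
    o=robot.observe(); d=o["tool_pos"]-loc(ST,0,0,0); print(t,hit,"lane",np.round(1e3*np.array([c*d[0]+s*d[1],-s*d[0]+c*d[1]]),1),o["tcp_rot"][2].round(2),o["ft_force"].round(1),o["time"])
show("pre")
h=robot.line_to(grip(ST,0,-151,30.5),vel=.06,guard=12); show("in the mouth",h)
if not h:
    h=robot.line_to(grip(ST,0,-113,30.5),vel=.06,guard=12); show("near home",h)
im=robot.grab_frame("top")[156:270,182:342]
cv2.imwrite("pics/b.png",cv2.resize(im,None,fx=5,fy=5,interpolation=cv2.INTER_CUBIC))
```

```text
lane x,y mm [-5.03339145e-02 -1.89805925e+02] yaw err deg 1.1146365892759365 [[0.5, 0.1], [-0.6, -0.2], [0.3, 0.2], [-0.2, -0.1]]
pre None lane [   0.  -301.1] 77.53 [-0.9  0.3 -1.3] 4.775
in the mouth False lane [  -0.  -151.1] 77.41 [ 0.3  0.4 -2.1] 7.425
near home False lane [  -0.  -112.9] 77.44 [-0.4 -0.1 -1.2] 8.2083
```

Run:
```python
from h import *
c,s=np.cos(ST[2]),np.sin(ST[2])
def show(t,hit=None):
    o=robot.observe(); d=o["tool_pos"]-loc(ST,0,0,0); print(t,hit,"lane",np.round(1e3*np.array([c*d[0]+s*d[1],-s*d[0]+c*d[1]]),1),o["ft_force"].round(1),o["gripper_width"].round(4),o["time"])
h=robot.line_to(grip(ST,0,-104,30.5),vel=.03,guard=10); show("home",h)
robot.set_gripper(.085); robot.pause(.3); show("open")
robot.line_to(grip(ST,0,-125,30.5),vel=.1)
p=robot.observe()["tool_pos"]; robot.line_to(p+[0,0,.15],vel=.25)
robot.move_pose(grip(ST,-57,0,200),down(77.42)); show("over bar")
im=[robot.grab_frame(n)[y:y+114,x:x+160] for n,x,y in(("top",182,156),("scene",178,134))]
cv2.imwrite("pics/c.png",cv2.resize(np.hstack(im),None,fx=2.5,fy=2.5,interpolation=cv2.INTER_CUBIC))
```

```text
Traceback (most recent call last):
AttributeError: 'float' object has no attribute 'round'
```

```bash
cat >> h.py <<'E'
def show(t,hit=None):
    c,s=np.cos(ST[2]),np.sin(ST[2])
    o=robot.observe(); d=o["tool_pos"]-loc(ST,0,0,0); print(t,hit,"lane",np.round(1e3*np.array([c*d[0]+s*d[1],-s*d[0]+c*d[1],d[2]]),1),o["ft_force"].round(1),round(o["gripper_width"],4),round(o["gripper_force"],1),o["time"])
E
python3 - <<'E'
from h import *
show("home")
robot.set_gripper(.085); robot.pause(.3); show("open")
robot.line_to(grip(ST,0,-125,30.5),vel=.1)
p=robot.observe()["tool_pos"]; robot.line_to(p+[0,0,.17],vel=.25)
robot.move_pose(grip(ST,-57,0,200),down(77.42)); show("over bar")
im=[robot.grab_frame(n)[y:y+114,x:x+160] for n,x,y in(("top",182,156),("scene",178,134))]
cv2.imwrite("pics/c.png",cv2.resize(np.hstack(im),None,fx=2.5,fy=2.5,interpolation=cv2.INTER_CUBIC))
E
```

```text
home None lane [  -0.3 -108.6   84.2] [-3.5 -3.3  4.2] 0.0095 59.4 8.525
open None lane [  -0.8 -108.6   83.5] [-0.9  0.2 -0.9] 0.0848 0.0 9.5417
over bar None lane [-57.8   0.3 252.5] [-0.  -0.4 -0.2] 0.0847 0.0 11.3
```

View pics/c.png

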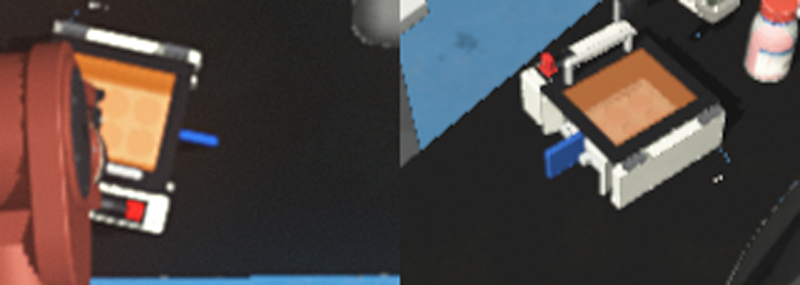

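The guard tripped at lane y = -108.6 mm, where home was expected, and the plate shows under the amber window, so the tray is home. Next I'll try the cover.

Run:
```python
from h import *
h=robot.line_to(grip(ST,-57,0,112),vel=.12,guard=15); show("at bar",h)
robot.set_gripper(0); show("gripped")
p=robot.observe()["tool_pos"]
h=robot.line_to(p+[0,0,.010],vel=.02,guard=20); show("tried",h)
robot.pause(.3); show("held")
```

```text
at bar False lane [-56.6   0.  166.8] [0.5 1.4 0.3] 0.0851 0.0 12.2833
gripped None lane [-56.3   0.  166.3] [ 4.8 -1.1 -0.4] 0.0077 58.4 12.975
tried True lane [-55.1  -0.  170.8] [ 4.2  0.3 -4.2] 0.0079 61.0 13.35
held None lane [-5.510e+01 -1.000e-01  1.707e+02] [ 4.5  2.1 -5.2] 0.0081 60.9 13.65
```

Run:
```python
from h import *
p=robot.observe()["tool_pos"]
for k in range(1,5):
    h=robot.line_to(p+[0,0,.001*k],vel=.01,guard=20); show(k,h)
    if h: break
```

```text
1 False lane [-55.1  -0.  171. ] [ 7.5  1.1 -9.7] 0.0077 60.4 13.9
2 False lane [-5.510e+01 -1.000e-01  1.713e+02] [ 10.7   1.8 -15.8] 0.0077 59.8 14.15
3 False lane [-5.500e+01 -1.000e-01  1.715e+02] [ 14.2   2.8 -23.5] 0.0078 59.1 14.4
4 False lane [-5.500e+01 -1.000e-01  1.717e+02] [ 16.8   2.6 -30. ] 0.008 58.5 14.65
```

It's caught: the pull rose to 30 N within about 5 mm of lift. I'll lower and release the cover, then push the catch.

Run:
```python
from h import *
robot.line_to(grip(ST,-57,0,112),vel=.03); show("lowered")
robot.set_gripper(.06); robot.line_to(grip(ST,-57,0,190),vel=.2)
robot.set_gripper(0)
t=lambda y,z:loc(ST,-97,y,z+73)
robot.move_pose(t(-82,110),down(77.42)); h=robot.line_to(t(-82,77),vel=.1,guard=15); show("beside tab",h)
h=robot.line_to(t(-32,77),vel=.04,guard=12); show("pushed",h)
im=[robot.grab_frame(n)[y:y+114,x:x+160] for n,x,y in(("top",182,156),("scene",178,134))]
cv2.imwrite("pics/d.png",cv2.resize(np.hstack(im),None,fx=2.5,fy=2.5,interpolation=cv2.INTER_CUBIC))
```

```text
lowered None lane [-56.5   0.  166.3] [ 5.3 -1.1 -3. ] 0.0078 61.2 15.1
beside tab False lane [-96.9 -81.7 150.2] [ 0.1 -0.6  0.2] 0.0001 0.0 17.7833
pushed True lane [-97.1 -38.6 149.8] [-0.4 -4.8  3.5] -0.0001 2.3 18.7917
```

View pics/d.png

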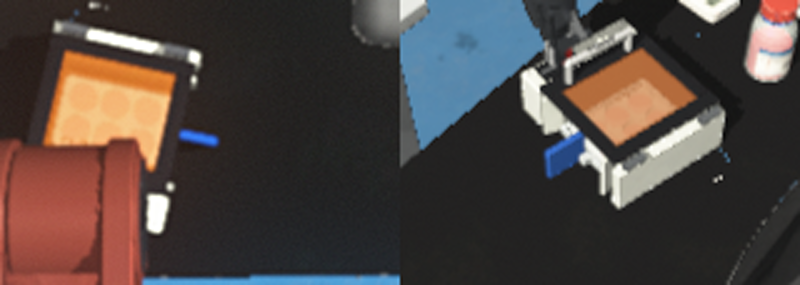

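The catch stopped at its far end, with the finger at lane y = -38.6 mm against an expected -40 mm. Its red top sits in front of the bar in the scene view. Now I'll raise the cover along its arc.

Run:
```python
from h import *
p=robot.observe()["tool_pos"]; robot.line_to(loc(ST,-97,-44,150),vel=.1); robot.line_to(loc(ST,-97,-44,215),vel=.2)
robot.set_gripper(.06)
robot.move_pose(grip(ST,-56,0,190),down(77.42)); robot.line_to(grip(ST,-56,0,112.5),vel=.12,guard=15)
robot.set_gripper(0); show("gripped")
R,phi=np.hypot(146,40.5),np.arctan2(40.5,146)
pt=lambda a:grip(ST,90-R*np.cos(phi+a),0,72+R*np.sin(phi+a))
for a in np.radians(range(4,57,4)):
    h=robot.line_to(pt(a),vel=.06,guard=20); show(round(np.degrees(a)),h)
    if h: break
robot.pause(.5); show("end")
im=[robot.grab_frame(n)[y:y+114,x:x+160] for n,x,y in(("top",182,156),("scene",178,134))]
cv2.imwrite("pics/e.png",cv2.resize(np.hstack(im),None,fx=2.5,fy=2.5,interpolation=cv2.INTER_CUBIC))
```

```text
gripped None lane [-5.61e+01  1.00e-01  1.67e+02] [-3.9  0.1  5.6] 0.0075 58.5 21.9083
4 False lane [-53.2   0.  176.5] [-4.6  1.5 -1. ] 0.0079 58.7 22.2333
8 False lane [-49.3  -0.  187.1] [-7.   2.8  0.8] 0.0076 58.6 22.5583
12 False lane [-4.490e+01 -1.000e-01  1.965e+02] [-7.9  2.5 -0.7] 0.0076 58.7 22.8833
16 False lane [-3.990e+01 -1.000e-01  2.059e+02] [-11.1   2.5   2.8] 0.0078 58.7 23.2083
20 False lane [-3.420e+01 -1.000e-01  2.151e+02] [-13.6   1.8   6.2] 0.0078 58.7 23.5333
24 False lane [-2.790e+01 -1.000e-01  2.238e+02] [-15.1   1.5   9.4] 0.0075 58.8 23.8583
28 False lane [-2.110e+01 -2.000e-01  2.318e+02] [-16.1   1.4  11.3] 0.0076 59.0 24.1833
32 False lane [-13.6  -0.3 239.8] [-18.1   0.1  14.7] 0.0078 59.0 24.5083
36 False lane [ -5.4  -0.3 247.4] [-19.9   0.3  18.5] 0.0079 59.0 24.8333
40 False lane [  4.2  -0.3 254.1] [-14.7  -0.6  16.8] 0.0076 60.8 25.1583
44 False lane [ 13.1  -0.4 259.8] [-14.2  -1.2  16.7] 0.0077 60.8 25.4833
48 False lane [ 23.2  -0.6 264.7] [-9.6 -1.8 13.2] 0.0077 61.3 25.8083
52 False lane [ 32.7  -0.7 269. ] [-10.2  -2.3  14.1] 0.0077 61.3 26.1333
56 False lane [ 43.1  -0.7 272.3] [-6.4 -2.5  8.8] 0.0075 61.8 26.4583
end None lane [ 42.9  -0.7 272.3] [-5.9 -3.3  8.7] 0.0075 61.7 26.9583
```

View pics/e.png

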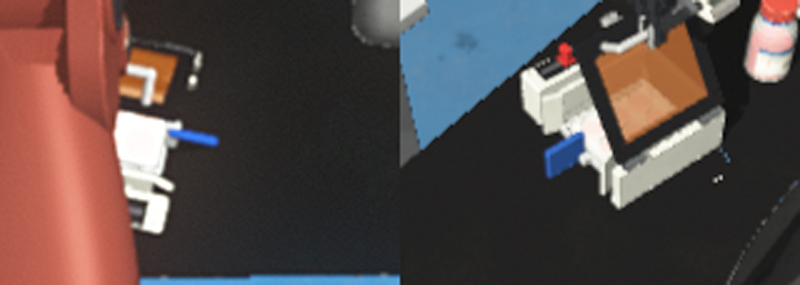

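The cover stands at about 55 degrees in the fingers. The tray is still home and the catch is at its far end. I'll ease the cover to about 51 degrees, let it settle and hand in.

Run:
```python
from h import *
R,phi=np.hypot(146,40.5),np.arctan2(40.5,146); a=np.radians(51.5)
robot.line_to(grip(ST,90-R*np.cos(phi+a),0,72+R*np.sin(phi+a)),vel=.02,guard=25); robot.pause(1); show("final")
print(robot.job_done())
```

```text
final None lane [ 31.9  -0.6 268.1] [-5.7 -3.7  9. ] 0.0079 61.7 28.8
the job is handed in; nothing more can be done
None
```

The job is handed in at about 29 s, but I saw no verdict: the tray is home, the cover proved caught so I slid the red catch to its far end, and the cover is held up at about 51 degrees; I kept clear of the bottle, timer and marker but did not measure them again afterwards.

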